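# Put the suture cartons back in their stock trays

### The arm

A 6-joint arm with a two-finger parallel gripper is mounted at the origin on the work surface. World frame = base frame: x ahead of the robot, y to its left, z up, the work surface at z = 0. Lengths are in mm, angles in rad, forces in N, time in s.
With the tool pointing down it reaches from about 350 to 975 mm from the base axis. Payload 7.1 kg.
Tool frame: the origin (TCP) lies on the centre line of the jaws, within the pads' length; the fingertips stand 17 mm ahead of it and the grasp point (between the pads) lies 2 mm behind it (tip_extent is the distance from the TCP to the fingertips, in mm); z points along the fingers, y is the line along which they close (so a half turn about z gives the same grasp; the last joint's range is limited). The gripper opens to 88 mm and grips with 3 to 60 N. Pads are 20 mm wide; open, the fingers measure 115 mm over their backs; the gripper's body (75 mm by 178 mm) begins 61 mm behind the grasp point.
Start: joints at [1.173, 0.423, 1.63, -0, 1.089, -0.019], TCP at [231.096, 580.689, 239.675] pointing down, gripper open.
Joint ranges: [-3, 3], [-0.9, 2.11], [0.09, 2.58], [-1.31, 4.45], [0.11, 2.69], [-2.54, 2.54]. Speed limits (rad/s): [2.39, 2.39, 3.01, 3.14, 3.14, 3.14].

### API

Orientations are given as a rotation vector (axis times angle).
In Python, from workcell import get_obs, get_image, camera_model, close_job, look_for, outline_of, pinpoint, tip_extent gives the robot as it stands.
- The arm moves only by the shell command python3 -m jog 'ROWS'. ROWS is text: rows parted by semicolons, each of 7 numbers parted by spaces: the shift along the tool's x, y, z as a fraction of full scale, then the turn, a rotation vector about the tool's x, y, z as a fraction of full scale, then the closure, from -1 (fully open) to 1 (shut). A call has 1 to 8 rows; each row is the pose to reach, as a shift and turn from the pose commanded when the call began, along the tool's axes at that moment; what a row does not reach only later rows make up. Full scale, the value 1, is 0.2 m for a shift and 30 degrees for a turn. A row lasts 1/10 s, in which the tool goes at most 50 mm and 8.59 degrees, less where a joint would pass 70% of its speed; a pose out of reach is approached as far as the arm can. A call with a number of a shift or a turn outside -1 to 1 is refused whole. A call with a gripper value outside its range is refused whole. The fingers move at their own pace and stop on an object; the grip force is fixed at half the most. Time passes only in rows, so rows that repeat a pose let the fingers close. It gives the time, the measured TCP pose, the force, the opening and the grip force at its end, in the units of the state.
- get_obs(): the state, without advancing time (a new reading comes with each control period).
- get_image(name): name is "side" or "top"; returns the picture (480x640x3 uint8, red, green, blue); there is no depth.
- camera_model(name): a dict with "fx", "fy", "cx", "cy" (pixels), "dist_coeffs" ([k1, k2, p1, p2, k3] as OpenCV has them; the pictures are not rectified), "origin" and "orientation" of the camera in the world. Camera axes: x right, y down, z forward; pixel columns grow to the right and rows downward; lengths in mm; the calibration is good to about 2 mm. A picture is of the moment at which its call begins. camera_model takes no time and is no camera call.
- close_job(): hands the job in; it is judged then, once.
Trained networks look in the newest picture that a camera, given by its name, has taken for a name from the list of things; names that differ only in an ending like _2 or _b are one class to them, and where a whole thing is asked for, a point or a joint stands for the part that bears it (a point fixed in the world has none). Each returns a list of dicts, best first, with "confidence" (0 to 1); they miss things now and then, are a little off and sometimes report something else, mostly with a low value. They report only what shows in the picture. A call takes as long as a camera call. They do not tell look-alikes from the thing itself.
- look_for(target, camera): "xyz" ([x, y, z] in mm, in the coordinates of the camera as it stood for that picture, good to about 4 mm: the middle of the surface that is visible of it).
- outline_of(target, camera): "mask" (480x640 bool, what is visible of it).
- pinpoint(target, camera): "xyz" ([x, y, z] in mm, in the coordinates of the camera as it stood for that picture, good to about 4 mm: a listed point, or the origin of a listed thing).
The state is a dict: "t": time; "qpos": joint angles; "qvel": joint speeds; "joint_torque": joint torques, N m; "ee_pos": TCP position; "orientation": TCP orientation; "ft_force": force on the tool from outside, world axes, zero at the start; "moment": the same for the moment, N m; "width": finger opening in mm; "grasp_force": force on a finger pad.
Only numpy, scipy, OpenCV 4.12 (cv2) and the standard library are available. Lean on these libraries where they do the work, as an engineer would, in place of code of your own. Each camera call takes 0.05 s, during which the arm holds its last target. There are 200 camera calls.

### The job

The suturing workshop is over: take apart the two piles of suture cartons and put each full carton back flat in the stock tray of its own colour. The opened blue carton goes squarely on top of the full blue one in the blue tray, lined up with it, so that it is used up first. Keep the cartons upright, set them down rather than drop them, and leave the beaker, the needle holder and the pen where they are.

Things in the scene. Friction and masses are not known exactly. Their poses are not given: they have to be found in the camera images.
- carton_blue: full, closed blue suture carton with a white label panel on top, 112 x 58 x 34 mm (x, y, z; x is its long side, z up), about 0.16 kg. Origin: centre of its underside. Either way round is the same. At the start it is the bottom carton of one of two piles, lying on the table.
- carton_red: full, closed red suture carton with a white label panel on top, 112 x 58 x 34 mm (x, y, z; x is its long side, z up), about 0.16 kg. Origin: centre of its underside. Either way round is the same. At the start it is the bottom carton of the other pile, lying on the table.
- carton_yellow: full, closed yellow suture carton with a white label panel on top, 112 x 58 x 34 mm (x, y, z; x is its long side, z up), about 0.16 kg. Origin: centre of its underside. Either way round is the same. At the start it lies crosswise on top of one of the two piles (on the blue or on the red carton).
- carton_blue_open: opened blue suture carton: its top panel is torn away and a row of silver and white packets shows, filling it; they stay in it (grip it from outside). Same size, 112 x 58 x 34 mm (x long, z up), about 0.12 kg. Origin: centre of its underside. Either way round is the same. At the start it lies crosswise on top of one of the two piles (on the full blue or on the red carton).
- tray_blue: blue plastic stock tray, fixed, 134 x 80 mm outside (x long), inside 128 x 74 mm: holds one carton lengthwise. Long sides and front (+x) are lips 12 mm high; the back (-x), with a white label card, is 40 mm high, and gussets 30 mm high run 12 mm from it along the sides. Origin: centre of its underside, on the table; the floor inside is 3 mm above it.
- tray_yellow: yellow plastic stock tray, fixed, 134 x 80 mm outside (x long), inside 128 x 74 mm: holds one carton lengthwise. Long sides and front (+x) are lips 12 mm high; the back (-x), with a white label card, is 40 mm high, and gussets 30 mm high run 12 mm from it along the sides. Origin: centre of its underside, on the table; the floor inside is 3 mm above it.
- tray_red: red plastic stock tray, fixed, 134 x 80 mm outside (x long), inside 128 x 74 mm: holds one carton lengthwise. Long sides and front (+x) are lips 12 mm high; the back (-x), with a white label card, is 40 mm high, and gussets 30 mm high run 12 mm from it along the sides. Origin: centre of its underside, on the table; the floor inside is 3 mm above it.
- beaker: clear plastic beaker, 68 mm wide at the rim, 92 mm high, light, standing beyond the work. Origin: centre of its underside. Leave it alone.
- needle_holder: steel needle holder with gold ring handles, 168 mm long, 6 mm high, lying at the left (+y) edge of the work. Origin: near its middle, on the table; x runs along it to the jaws. Leave it alone.
- pen: white marker pen with a black cap, 130 mm long, 12 mm high, lying at the right (-y) edge of the work. Origin: near its middle, on the table; x runs along it to the cap. Leave it alone.
Things that resemble listed ones, but are neither listed nor needed, are in the scene too. Leave any green or turquoise look-alike of the carton_blue_open alone. Leave any green or turquoise look-alike of the carton_red alone.

How it is judged:
By the outcome, as a careful person would: the job done as asked, in the order asked, and still so for the second after the job is handed in, with the robot touching nothing.
It also fails if it takes over 128 s, if anything falls off the work surface, if the arm or the gripper's body presses on something with over 40 N, if the wrist force passes 120 N, or if a joint passes its speed limit or range.

## Working session

There is one attempt and no reset: what is moved stays moved. The work goes in short steps, Python scripts to look and compute and a shell command to move; the robot and the scene stay as the last step left them, time stands still between calls to the robot, and variables do not carry over. Pictures are saved under pics/ and viewed, at most 14 in all, crops included, and the job is handed in when it is done.

```bash
ls; mkdir -p pics; python3 - <<'E'
from workcell import *
import cv2
for n in ("side","top"):
    im=get_image(n); cv2.imwrite(f"pics/{n}0.png",im[:,:,::-1]); print(n,camera_model(n))
o=get_obs(); print(o)
E
```

```text
pics
side {'fx': 484.6425755502319, 'fy': 484.6425755502319, 'cx': 318.22060513281303, 'cy': 237.65993604066196, 'dist_coeffs': array([-0.06033704,  0.        ,  0.        ,  0.        ,  0.        ]), 'origin': array([ 174.50711467, -967.81470603,  805.70782107]), 'orientation': array([-2.18954327,  0.28441497, -0.17196548])}
top {'fx': 578.4500680310981, 'fy': 578.4500680310981, 'cx': 317.4528517624431, 'cy': 235.1081328673898, 'dist_coeffs': array([0.01858037, 0.        , 0.        , 0.        , 0.        ]), 'origin': array([ 401.2553462 ,   25.76030593, 1428.05611606]), 'orientation': array([-2.22513968,  2.16344206, -0.0783785 ])}
{'t': 0.1, 'qpos': array([ 1.17302498e+00,  4.23777235e-01,  1.63059765e+00, -2.56329200e-07,
        1.08859210e+00, -1.89788523e-02]), 'qvel': array([ 0.00116598, -0.00365139, -0.00112569,  0.00021007, -0.00029794,
        0.00047398]), 'joint_torque': array([-9.42306215e-04, -5.45611954e+01, -2.74322069e+01,  6.44204859e-02,
        1.87440118e-02, -3.75275056e-05]), 'ee_pos': array([230.90516948, 580.27377362, 238.97766941]), 'orientation': array([-5.91401196e-01, -3.08513528e+00,  2.11197200e-03]), 'ft_force': array([ 1.07553306, -0.15896813,  0.62236939]), 'moment': array([ 0.00669851,  0.03015072, -0.00411974]), 'grasp_force': 0.0, 'width': 87.75348467455618}
```

View pics/top0.png

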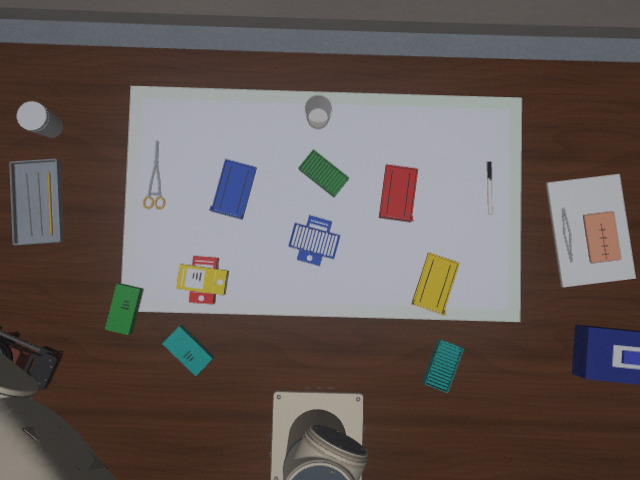

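View pics/side0.png

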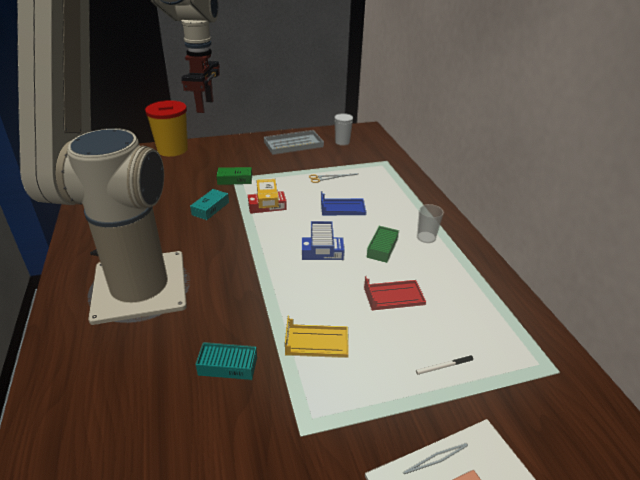

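The top view shows the piles: yellow on red at (203,280), opened blue on blue at (314,241). The trays are blue (234,189), red (398,193) and yellow (436,283), each with its tall back towards the robot.

What could be confused:
- **blue_open** (314,241): green open (324,173) and turquoise open (444,366).
- **red/full cartons** (203,293): green (124,309), turquoise (187,350).
- **blue:** also the dark blue box at (610,355), off the mat.

I choose by colour and the crosswise piles.

```bash
cat > h.py <<'E'
import numpy as np, cv2
from scipy.optimize import minimize
from scipy.spatial.transform import Rotation as R
from workcell import *
S=4
CARTON=[((-56,56),(-29,29),(0,34))]
TRAY=[((-67,67),(-40,40),(0,12)),((-67,-64),(-40,40),(0,40)),((-67,-52),(-40,-37),(0,30)),((-67,-52),(37,40),(0,30))]
def proj(P,c):
    m=camera_model(c); Rc=R.from_rotvec(m["orientation"]).as_matrix().T
    K=np.array([[m["fx"],0,m["cx"]],[0,m["fy"],m["cy"]],[0,0,1.]])
    return cv2.projectPoints(np.float64(P),cv2.Rodrigues(Rc)[0],-Rc@m["origin"],K,m["dist_coeffs"])[0][:,0]
def cam2w(p,c):
    m=camera_model(c); return m["origin"]+R.from_rotvec(m["orientation"]).apply(p)
def render(boxes,x,y,yaw,z,c,s=S):
    im=np.zeros((480*s,640*s),np.uint8)
    for b in boxes:
        P=np.array([[i,j,k] for i in b[0] for j in b[1] for k in b[2]],float)
        P=R.from_euler('z',yaw).apply(P)+[x,y,z]
        q=(proj(P,c)+.5)*s-.5
        cv2.fillConvexPoly(im,cv2.convexHull(np.int32(np.round(q*16))),1,shift=4)
    return im
def fit(boxes,masks,x0,z):
    M={c:cv2.resize(m.astype(np.uint8),None,fx=S,fy=S,interpolation=cv2.INTER_LINEAR if 0 else cv2.INTER_NEAREST) for c,m in masks.items()}
    def f(p):
        r=0
        for c in M:
            a=render(boxes,p[0],p[1],p[2]/100,z,c); r+=1-(a&M[c]).sum()/max(1,(a|M[c]).sum())
        return r/len(M)
    best=min(((f([x0[0],x0[1],100*t]),t) for t in np.linspace(-1.5,1.5,13)))[1] if len(x0)<3 else x0[2]
    s=np.array([x0[0],x0[1],100*best])
    r=minimize(f,s,method='Nelder-Mead',options=dict(initial_simplex=s+np.array([[0,0,0],[8,0,0],[0,8,0],[0,0,10]]),xatol=.1,fatol=1e-4))
    return r.x*[1,1,.01],r.fun
def tool(verbose=True):
    o=get_obs(); m=R.from_rotvec(o["orientation"]).as_matrix(); return o,m
def go(x,y,z,along=None):
    """shift/turn in jog units from here; along = yaw of carton long axis (closing line is across it)"""
    o,m=tool(); p=o["ee_pos"]
    d=m.T@(np.array([x,y,z])-p)/200
    cur=np.arctan2(m[1,1],m[0,1])
    out=f"at {p.round(1)} closing {np.degrees(cur):.1f}deg q6 {o['qpos'][5]:.2f} w {o['width']:.1f}; shift {d.round(3)}"
    # upright + yaw correction
    a=cur if along is None else along+np.pi/2
    a=cur+((a-cur+np.pi/2)%np.pi-np.pi/2)
    yv=np.array([np.cos(a),np.sin(a),0]); zv=np.array([0,0,-1.]); xv=np.cross(yv,zv)
    t=R.from_matrix(m.T@np.c_[xv,yv,zv]).as_rotvec(degrees=True)/30
    print(out,"turn",t.round(3), "dyaw_world",round(float(np.degrees(a-cur)),1))
E
cat > m1.py <<'E'
from h import *
get_image("top"); get_image("side")
for n in ["carton_yellow","carton_blue_open","carton_blue","carton_red","tray_blue","tray_red","tray_yellow"]:
    for c in ("top","side"):
        L=outline_of(n,c)
        for i,d in enumerate(L):
            ys,xs=np.nonzero(d["mask"]); print(n,c,round(d["confidence"],2),int(xs.mean()),int(ys.mean()),len(xs))
        np.save(f"pics/{n}_{c}.npy",np.array([d["mask"] for d in L]))
E
python3 m1.py; python3 -c "
import cv2
a=cv2.imread('pics/top0.png')[130:320,150:470];cv2.imwrite('pics/crop0.png',cv2.resize(a,(800,475),interpolation=cv2.INTER_CUBIC))"
```

```text
carton_yellow top 0.74 201 279 1297
carton_yellow side 0.66 267 192 531
carton_yellow side 0.28 323 250 548
carton_blue_open top 0.71 442 365 1285
carton_blue_open top 0.57 313 240 1191
carton_blue_open top 0.56 323 173 1171
carton_blue_open side 0.91 226 361 1789
carton_blue_open side 0.69 382 243 783
carton_blue_open side 0.67 321 238 768
carton_blue_open side 0.49 342 205 689
carton_blue top 0.96 314 239 447
carton_blue side 0.56 323 250 563
carton_red top 0.85 188 349 1340
carton_red top 0.67 203 280 588
carton_red top 0.56 124 308 1378
carton_red side 0.83 209 203 787
carton_red side 0.59 233 175 588
carton_red side 0.58 265 203 377
tray_blue top 0.84 233 189 1795
tray_blue side 0.83 342 205 746
tray_red top 0.9 397 193 1760
tray_red top 0.6 489 183 182
tray_red side 0.8 393 294 1471
tray_yellow top 0.69 435 283 1803
tray_yellow side 0.71 315 340 2101
```

View pics/crop0.png

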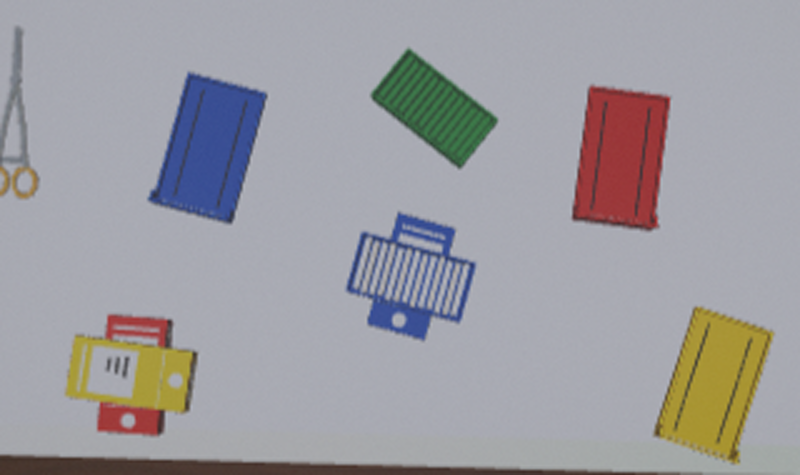

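The crop confirms it: the yellow closed carton lies on red (crop (130,375)), and the opened blue with its silver/white row lies on the full blue (410,275). The green open one at (435,108) is a look-alike, and the tall backs of the trays are at the lower end.

```bash
cat > m2.py <<'E'
from h import *
ld=lambda n,c,u:min(np.load(f"pics/{n}_{c}.npy"),key=lambda m:abs(np.argwhere(m).mean(0)[::-1]-u).sum())
J={"carton_yellow":(CARTON,34,(201,279),(267,192)),"carton_blue_open":(CARTON,34,(313,240),(321,238)),
"tray_blue":(TRAY,0,(233,189),(342,205)),"tray_red":(TRAY,0,(397,193),(393,294)),"tray_yellow":(TRAY,0,(435,283),(315,340))}
def inv(u,z):
    from scipy.optimize import fsolve
    return fsolve(lambda p:proj([[p[0],p[1],z]],"top")[0]-u,[400,0])
for n,(b,z,ut,us) in J.items():
    x0=inv(np.array(ut),z+15); mt,ms=ld(n,"top",ut),ld(n,"side",us)
    for k,m in (("top",{"top":mt}),("both",{"top":mt,"side":ms})):
        p,f=fit(b,m,x0,z); print(n,k,p[:2].round(1),np.degrees(p[2]).round(1),round(f,3))
E
python3 m2.py; python3 -c "
from h import *
go(300,300,200)"
```

```text
carton_yellow top [373.4 282.8] 83.0 0.045
carton_yellow both [373.8 282.7] 83.2 0.073
carton_blue_open top [472.7  22.7] 77.2 0.045
carton_blue_open both [472.7  22.3] 76.9 0.062
tray_blue top [597.6 223.5] -13.2 0.037
tray_blue both [597.5 223.7] -13.4 0.057
tray_red top [ 599.3 -182.7] -6.2 0.04
tray_red both [ 598.4 -184.2] -6.6 0.065
at [231.1 580.7 239.7] closing 68.3deg q6 -0.02 w 87.9; shift [-0.839 -1.177  0.198] turn [ 0.  0. -0.] dyaw_world 0.0Traceback (most recent call last):
  File "m2.py", line 11, in <module>
    p,f=fit(b,m,x0,z); print(n,k,p[:2].round(1),np.degrees(p[2]).round(1),round(f,3))
        ~~~^^^^^^^^^^
  File "h.py", line 31, in fit
    r=minimize(f,s,method='Nelder-Mead',options=dict(initial_simplex=s+np.array([[0,0,0],[8,0,0],[0,8,0],[0,0,10]]),xatol=.1,fatol=1e-4))
    res = _minimize_neldermead(fun, x0, args, callback, bounds=bounds,
                               **options)
    fxr = func(xr)
    fx = function(np.copy(x), *(wrapper_args + args))
  File "h.py", line 27, in f
    a=render(boxes,p[0],p[1],p[2]/100,z,c); r+=1-(a&M[c]).sum()/max(1,(a|M[c]).sum())
  File "h.py", line 19, in render
    q=(proj(P,c)+.5)*s-.5
       ~~~~^^^^^
  File "h.py", line 9, in proj
    m=camera_model(c); Rc=R.from_rotvec(m["orientation"]).as_matrix().T
ValueError: time passes only in moves, steps and waits
```

```bash
sed -i 's/^S=4/S=4\nimport functools\ncm=functools.cache(camera_model)/; s/m=camera_model(c)/m=cm(c)/' h.py; sed -i 's/^for n,(b/J={"tray_yellow":J["tray_yellow"]}\nfor n,(b/' m2.py; python3 m2.py; python3 -c "
from h import *
go(373.6,282.8,200,np.radians(83.1))"
```

```text
tray_yellow top [ 379.2 -278.6] -16.8 0.054
tray_yellow both [ 378.1 -279.6] -17.2 0.069
at [231.1 580.7 239.7] closing 68.3deg q6 -0.02 w 87.9; shift [-1.213 -1.12   0.198] turn [ 0.    -0.     2.507] dyaw_world -75.2
```

```bash
cat >> h.py <<'E'
def plan(x,y,z,along=None,flip=0,n=None):
    """split the way into calls: print shift+turn (jog units) of each, in the tool axes at its start"""
    o,m=tool(); p=o["ee_pos"]; m0=m
    cur=np.arctan2(m[1,1],m[0,1]); a=cur if along is None else along*np.pi/180+np.pi/2
    a=cur+((a-cur+np.pi/2)%np.pi-np.pi/2)+flip*np.pi
    yv=np.array([np.cos(a),np.sin(a),0]); zv=np.array([0,0,-1.]); mt=np.c_[np.cross(yv,zv),yv,zv]
    yaw=np.degrees(a-cur); D=np.array([x,y,z])-p
    if n is None: n=max(1,int(np.ceil(max(np.linalg.norm(D)/195,abs(yaw)/29))))
    print("at",p.round(1),"closing",np.degrees(cur).round(1),"q1,q6",o["qpos"][[0,5]].round(2),"w",round(o["width"],1),"F",o["ft_force"].round(1),"dyaw",yaw.round(1),"end q6~",round(np.arctan2(y,x)-a,2),"t",o["t"])
    for i in range(n):
        c=cur+np.radians(yaw)*(i+1)/n
        yv=np.array([np.cos(c),np.sin(c),0]); mi=np.c_[np.cross(yv,zv),yv,zv]
        print("  ",(m.T@D/n/200).round(3),(R.from_matrix(m.T@mi).as_rotvec(degrees=True)/30).round(3)); m=mi
E
python3 -c "
from h import *
plan(373.6,282.8,130,83.1)"
```

```text
at [231.1 580.7 239.7] closing 68.3 q1,q6 [ 1.17 -0.02] w 87.9 F [-0.  -1.  -0.5] dyaw -75.2 end q6~ 0.77 t 0.9
   [-0.404 -0.373  0.183] [ 0.    -0.     0.836]
   [-0.524 -0.167  0.183] [0.    0.    0.836]
   [-0.546  0.071  0.183] [0.    0.    0.836]
```

```bash
R='' ; python3 -m jog '-0.4 -0.37 0.18 0 0 0.84 -1;-0.4 -0.37 0.18 0 0 0.84 -1;-0.4 -0.37 0.18 0 0 0.84 -1;-0.4 -0.37 0.18 0 0 0.84 -1'
python3 -m jog '-0.52 -0.17 0.18 0 0 0.84 -1;-0.52 -0.17 0.18 0 0 0.84 -1;-0.52 -0.17 0.18 0 0 0.84 -1;-0.52 -0.17 0.18 0 0 0.84 -1'
python3 -m jog '-0.55 0.07 0.18 0 0 0.84 -1;-0.55 0.07 0.18 0 0 0.84 -1;-0.55 0.07 0.18 0 0 0.84 -1;-0.55 0.07 0.18 0 0 0.84 -1;-0.55 0.07 0.18 0 0 0.84 -1;-0.55 0.07 0.18 0 0 0.84 -1'
python3 -c "
from h import *
plan(373.6,282.8,66,83.1)"
```

```text
t: 1.3
ee_pos: [278.5, 480.2, 203.0]
orientation: [-1.255, -2.88, 0.004]
ft_force: [-0.7, -0.5, 1.2]
width: 87.7
grasp_force: 0.0
t: 1.7
ee_pos: [324.8, 382.6, 167.5]
orientation: [-1.849, -2.54, 0.001]
ft_force: [-0.0, 0.7, -0.4]
width: 87.8
grasp_force: 0.0
t: 2.3
ee_pos: [371.8, 284.8, 132.4]
orientation: [-2.352, -2.083, -0.003]
ft_force: [0.4, -0.1, 0.7]
width: 87.6
grasp_force: 0.0
at [371.8 284.8 132.4] closing -7.0 q1,q6 [0.63 0.75] w 87.6 F [ 0.4 -0.1  0.7] dyaw 0.1 end q6~ 0.77 t 2.3
   [-0.009  0.01   0.332] [ 0.003 -0.003 -0.002]
```

```bash
python3 -m jog '-0.01 0.01 0.1 0 0 0 -1;-0.01 0.01 0.2 0 0 0 -1;-0.01 0.01 0.28 0 0 0 -1;-0.01 0.01 0.33 0 0 0 -1;-0.01 0.01 0.33 0 0 0 -1;-0.01 0.01 0.33 0 0 0 -1'
python3 -m jog '0 0 0 0 0 0 1;0 0 0 0 0 0 1;0 0 0 0 0 0 1;0 0 0 0 0 0 1;0 0 0 0 0 0 1;0 0 0 0 0 0 1'
```

```text
t: 2.9
ee_pos: [373.2, 281.3, 66.0]
orientation: [2.356, 2.078, 0.001]
ft_force: [0.1, 0.2, 0.2]
width: 88.0
grasp_force: 0.0
t: 3.5
ee_pos: [373.3, 280.6, 66.0]
orientation: [2.359, 2.075, 0.001]
ft_force: [-1.3, -0.5, 5.2]
width: 58.1
grasp_force: 29.9
```

```bash
python3 -m jog '0 0 -0.1 0 0 0 1;0 0 -0.25 0 0 0 1;0 0 -0.4 0 0 0 1;0 0 -0.52 0 0 0 1;0 0 -0.52 0 0 0 1'
python3 -c "
from h import *
plan(380.6,-279.9,140,-17,n=4)"
```

```text
t: 4.0
ee_pos: [374.6, 281.6, 172.2]
orientation: [2.358, 2.075, 0.008]
ft_force: [-0.2, 0.1, -0.7]
width: 57.6
grasp_force: 29.9
at [374.6 281.6 172.2] closing -7.3 q1,q6 [0.62 0.75] w 57.6 F [-0.2  0.1 -0.7] dyaw 80.3 end q6~ -1.91 t 4.0
   [-0.695  0.096  0.038] [ 0.009 -0.006 -0.669]
   [-0.686 -0.148  0.04 ] [ 0.     0.    -0.669]
   [-0.594 -0.374  0.04 ] [ 0.     0.    -0.669]
   [-0.429 -0.555  0.04 ] [ 0.     0.    -0.669]
```

```bash
python3 -m jog '-0.23 0.03 0 0 0 -0.22 1;-0.46 0.06 0.02 0 0 -0.45 1;-0.695 0.095 0.04 0 0 -0.67 1;-0.695 0.095 0.04 0 0 -0.67 1'
python3 -m jog '-0.23 -0.05 0 0 0 -0.22 1;-0.46 -0.1 0.02 0 0 -0.45 1;-0.685 -0.15 0.04 0 0 -0.67 1;-0.685 -0.15 0.04 0 0 -0.67 1'
python3 -m jog '-0.2 -0.12 0 0 0 -0.22 1;-0.4 -0.25 0.02 0 0 -0.45 1;-0.595 -0.375 0.04 0 0 -0.67 1;-0.595 -0.375 0.04 0 0 -0.67 1'
python3 -m jog '-0.14 -0.19 0 0 0 -0.22 1;-0.29 -0.37 0.02 0 0 -0.45 1;-0.43 -0.555 0.04 0 0 -0.67 1;-0.43 -0.555 0.04 0 0 -0.67 1;-0.43 -0.555 0.04 0 0 -0.67 1;-0.43 -0.555 0.04 0 0 -0.67 1'
python3 -c "
from h import *
plan(380.6,-279.9,35,-17)
get_image('top')"
```

```text
t: 4.4
ee_pos: [372.1, 135.9, 159.9]
orientation: [-1.959, -2.453, 0.007]
ft_force: [-0.3, 0.8, -1.5]
width: 57.6
grasp_force: 29.9
t: 4.8
ee_pos: [374.6, -2.3, 152.6]
orientation: [-1.501, -2.758, 0.002]
ft_force: [0.4, -0.1, -1.6]
width: 57.9
grasp_force: 29.9
t: 5.2
ee_pos: [377.2, -143.3, 144.7]
orientation: [-0.996, -2.979, 0.001]
ft_force: [-0.1, 0.8, -2.4]
width: 57.9
grasp_force: 29.9
t: 5.8
ee_pos: [378.3, -279.6, 136.8]
orientation: [-0.463, -3.105, -0.002]
ft_force: [0.2, -0.6, -1.3]
width: 57.7
grasp_force: 29.9
at [ 378.3 -279.6  136.8] closing 73.0 q1,q6 [-0.66 -1.94] w 57.7 F [ 0.2 -0.6 -1.3] dyaw -0.0 end q6~ -1.91 t 5.8
   [-0.012  0.002  0.509] [ 0.002 -0.004  0.001]
```

```bash
python3 -m jog '-0.01 0 0.12 0 0 0 1;-0.01 0 0.25 0 0 0 1;-0.01 0 0.36 0 0 0 1;-0.01 0 0.43 0 0 0 1;-0.01 0 0.47 0 0 0 1;-0.01 0 0.49 0 0 0 1;-0.01 0 0.5 0 0 0 1;-0.01 0 0.505 0 0 0 1'
python3 -c "
from h import *
import cv2
plan(380.6,-279.9,35,-17)
cv2.imwrite('pics/a.png',cv2.resize(np.vstack([get_image('top')[220:340,360:520],get_image('side')[280:400,240:400]])[:,:,::-1],None,fx=2.4,fy=2.4,interpolation=cv2.INTER_CUBIC))"
```

```text
t: 6.65
ee_pos: [381.2, -281.6, 37.1]
orientation: [0.461, 3.107, -0.001]
ft_force: [-0.2, 0.0, -1.6]
width: 57.8
grasp_force: 29.9
at [ 381.2 -281.6   37.1] closing 73.1 q1,q6 [-0.66 -1.94] w 57.8 F [-0.2  0.  -1.6] dyaw -0.1 end q6~ -1.91 t 6.65
   [0.005 0.007 0.01 ] [-0.001  0.002  0.004]
```

View pics/a.png

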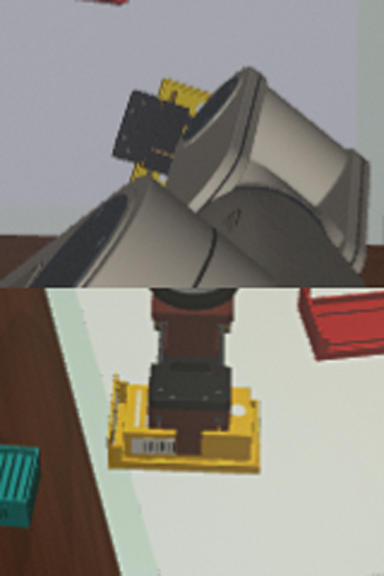

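The side view shows the yellow carton within the tray's lips (crop (190,430)), still held by the fingers. I'll lower it the last 2 mm, release and rise.

```bash
python3 -m jog '0 0 0.005 0 0 0 1;0 0 0.01 0 0 0 1;0 0 0.01 0 0 0 1'
python3 -m jog '0 0 0 0 0 0 -1;0 0 0 0 0 0 -1;0 0 0 0 0 0 -1;0 0 0 0 0 0 -1;0 0 0 0 0 0 -1;0 0 0 0 0 0 -1'
python3 -m jog '0 0 -0.1 0 0 0 -1;0 0 -0.3 0 0 0 -1;0 0 -0.5 0 0 0 -1;0 0 -0.6 0 0 0 -1;0 0 -0.6 0 0 0 -1'
python3 -c "
from h import *
plan(370,200,150,-7)"
```

```text
t: 7.05
ee_pos: [381.1, -281.9, 35.0]
orientation: [0.462, 3.107, -0.001]
ft_force: [-0.1, 0.3, 1.3]
width: 57.6
grasp_force: 29.9
t: 7.65
ee_pos: [380.8, -281.6, 34.6]
orientation: [-0.462, -3.107, -0.0]
ft_force: [0.1, -0.4, -0.4]
width: 87.8
grasp_force: 0.0
t: 8.15
ee_pos: [382.4, -282.8, 157.5]
orientation: [0.461, 3.102, -0.005]
ft_force: [-0.1, -0.5, -0.8]
width: 87.6
grasp_force: 0.0
at [ 382.4 -282.8  157.5] closing 73.1 q1,q6 [-0.66 -1.94] w 87.6 F [-0.1 -0.5 -0.8] dyaw 9.9 end q6~ -0.95 t 8.15
   [0.254 0.764 0.009] [-0.004  0.01  -0.11 ]
   [0.209 0.777 0.012] [ 0.    0.   -0.11]
   [0.164 0.788 0.012] [ 0.    0.   -0.11]
```

```bash
cat > m3.py <<'E'
import sys; from h import *
# usage: m3 name z x0 y0 [deg0]
n,z,x,y=sys.argv[1],*map(float,sys.argv[2:5]); a=np.radians(float(sys.argv[5])) if len(sys.argv)>5 else None
box=TRAY if "tray" in n else CARTON; m={}
for c in ("top","side"):
    im=get_image(c); u=proj([[x,y,z+17]],c)[0]
    L=[d["mask"] for d in outline_of(n,c)]
    L=[(np.abs(np.argwhere(k).mean(0)[::-1]-u).max(),k) for k in L]
    L=[t for t in L if t[0]<20]
    if L: m[c]=min(L,key=lambda t:t[0])[1]
for k in [[c] for c in m]+[list(m)]:
    p,f=fit(box,{c:m[c] for c in k},(x,y) if a is None else (x,y,a),z); print(n,k,p[:2].round(1),np.degrees(p[2]).round(1),round(f,3))
E
python3 m3.py carton_red 0 370 282 -6; python3 m3.py carton_yellow 3 380 -279 -17
```

```text
carton_red ['top'] [373.1 285.6] -2.8 0.033
carton_red ['side'] [372.5 284.4] -3.7 0.046
carton_red ['top', 'side'] [372.8 285.6] -3.1 0.043
carton_yellow ['top'] [ 380.4 -279. ] -17.7 0.617
carton_yellow ['side'] [ 377.8 -282.9] -16.2 0.03
carton_yellow ['top', 'side'] [ 378.7 -282.6] -17.0 0.334
```

```bash
python3 -c "
from h import *
plan(372.9,285.5,110,-3,n=3)"
```

```text
at [ 380.4 -281.2  153.6] closing 73.1 q1,q6 [-0.66 -1.94] w 88.1 F [-0.5 -0.1 -0.3] dyaw 13.9 end q6~ -0.87 t 8.55
   [0.286 0.9   0.074] [ 0.002 -0.004 -0.154]
   [0.213 0.92  0.073] [ 0.     0.    -0.154]
   [0.138 0.935 0.073] [ 0.     0.    -0.154]
```

```bash
python3 -m jog '0.285 0.9 0.07 0 0 -0.155 -1;0.285 0.9 0.07 0 0 -0.155 -1;0.285 0.9 0.07 0 0 -0.155 -1;0.285 0.9 0.07 0 0 -0.155 -1'
python3 -m jog '0.21 0.92 0.07 0 0 -0.155 -1;0.21 0.92 0.07 0 0 -0.155 -1;0.21 0.92 0.07 0 0 -0.155 -1;0.21 0.92 0.07 0 0 -0.155 -1'
python3 -m jog '0.14 0.935 0.07 0 0 -0.155 -1;0.14 0.935 0.07 0 0 -0.155 -1;0.14 0.935 0.07 0 0 -0.155 -1;0.14 0.935 0.07 0 0 -0.155 -1;0.14 0.935 0.07 0 0 -0.155 -1;0.14 0.935 0.07 0 0 -0.155 -1'
python3 -c "
from h import *
plan(372.9,285.5,32,-3)"
```

```text
t: 8.95
ee_pos: [377.6, -90.8, 140.0]
orientation: [-0.335, -3.122, -0.001]
ft_force: [0.7, -0.2, 0.5]
width: 87.9
grasp_force: 0.0
t: 9.35
ee_pos: [376.0, 98.2, 126.2]
orientation: [-0.207, -3.134, 0.0]
ft_force: [0.8, 0.2, -0.9]
width: 87.4
grasp_force: 0.0
t: 9.95
ee_pos: [372.9, 285.3, 111.9]
orientation: [-0.077, -3.139, 0.002]
ft_force: [-0.1, -0.0, 0.4]
width: 87.9
grasp_force: 0.0
at [372.9 285.3 111.9] closing 87.2 q1,q6 [ 0.63 -0.89] w 87.9 F [-0.1 -0.   0.4] dyaw -0.2 end q6~ -0.87 t 9.95
   [-0.     0.001  0.4  ] [-0.002 -0.002  0.006]
```

```bash
python3 -m jog '0 0 0.1 0 0 0 -1;0 0 0.2 0 0 0 -1;0 0 0.3 0 0 0 -1;0 0 0.37 0 0 0 -1;0 0 0.4 0 0 0 -1;0 0 0.4 0 0 0 -1'
python3 -m jog '0 0 0 0 0 0 1;0 0 0 0 0 0 1;0 0 0 0 0 0 1;0 0 0 0 0 0 1;0 0 0 0 0 0 1;0 0 0 0 0 0 1'
python3 -m jog '0 0 -0.1 0 0 0 1;0 0 -0.25 0 0 0 1;0 0 -0.4 0 0 0 1;0 0 -0.55 0 0 0 1;0 0 -0.65 0 0 0 1;0 0 -0.65 0 0 0 1'
python3 -c "
from h import *
plan(598.8,-183.5,140,-6.4,n=4)"
```

```text
t: 10.55
ee_pos: [373.2, 283.5, 32.0]
orientation: [-0.083, -3.139, 0.002]
ft_force: [-0.3, 0.2, 1.1]
width: 87.7
grasp_force: 0.0
t: 11.15
ee_pos: [373.9, 285.2, 33.1]
orientation: [0.081, 3.14, 0.001]
ft_force: [0.0, -0.4, 5.7]
width: 57.5
grasp_force: 30.0
t: 11.75
ee_pos: [374.9, 285.9, 164.9]
orientation: [0.081, 3.137, 0.005]
ft_force: [0.3, 0.1, -1.3]
width: 58.0
grasp_force: 30.0
at [374.9 285.9 164.9] closing 87.1 q1,q6 [ 0.63 -0.89] w 58.0 F [ 0.3  0.1 -1.3] dyaw -3.5 end q6~ -1.76 t 11.75
   [-0.31  -0.572  0.031] [0.006 0.007 0.029]
   [-0.318 -0.567  0.031] [0.    0.    0.029]
   [-0.327 -0.562  0.031] [0.    0.    0.029]
   [-0.335 -0.557  0.031] [0.    0.    0.029]
```

```bash
python3 -m jog '-0.1 -0.19 0 0 0 0.01 1;-0.2 -0.38 0.01 0 0 0.02 1;-0.31 -0.57 0.02 0 0 0.03 1;-0.31 -0.57 0.02 0 0 0.03 1'
python3 -m jog '-0.1 -0.19 0 0 0 0.01 1;-0.2 -0.38 0.01 0 0 0.02 1;-0.32 -0.57 0.02 0 0 0.03 1;-0.32 -0.57 0.02 0 0 0.03 1'
python3 -m jog '-0.1 -0.19 0 0 0 0.01 1;-0.2 -0.38 0.01 0 0 0.02 1;-0.325 -0.56 0.03 0 0 0.03 1;-0.325 -0.56 0.03 0 0 0.03 1'
python3 -m jog '-0.1 -0.19 0 0 0 0.01 1;-0.2 -0.38 0.01 0 0 0.02 1;-0.335 -0.555 0.03 0 0 0.03 1;-0.335 -0.555 0.03 0 0 0.03 1;-0.335 -0.555 0.03 0 0 0.03 1;-0.335 -0.555 0.03 0 0 0.03 1'
python3 -c "
from h import *
plan(599.5,-183.5,35.5,-6.4)"
```

```text
t: 12.15
ee_pos: [430.5, 164.3, 157.2]
orientation: [-0.113, -3.138, 0.002]
ft_force: [0.1, -0.2, -1.3]
width: 58.1
grasp_force: 30.0
t: 12.55
ee_pos: [487.5, 46.9, 153.5]
orientation: [0.137, 3.138, -0.001]
ft_force: [0.1, 0.9, -1.4]
width: 58.1
grasp_force: 30.0
t: 12.95
ee_pos: [543.3, -69.7, 147.4]
orientation: [0.16, 3.137, -0.001]
ft_force: [0.4, 0.6, -2.2]
width: 57.9
grasp_force: 30.0
t: 13.55
ee_pos: [595.9, -182.1, 141.6]
orientation: [-0.178, -3.134, -0.002]
ft_force: [-1.6, 0.6, -1.7]
width: 57.7
grasp_force: 30.0
at [ 595.9 -182.1  141.6] closing 83.5 q1,q6 [-0.32 -1.77] w 57.7 F [-1.6  0.6 -1.7] dyaw 0.1 end q6~ -1.76 t 13.55
   [-0.02  -0.005  0.53 ] [ 0.002 -0.005 -0.003]
```

```bash
python3 -m jog '-0.01 0 0.12 0 0 0 1;-0.02 -0.005 0.25 0 0 0 1;-0.02 -0.005 0.36 0 0 0 1;-0.02 -0.005 0.43 0 0 0 1;-0.02 -0.005 0.48 0 0 0 1;-0.02 -0.005 0.5 0 0 0 1;-0.02 -0.005 0.52 0 0 0 1;-0.02 -0.005 0.52 0 0 0 1'
python3 -c "
from h import *
plan(599.5,-183.5,35.5,-6.4)"; python3 m3.py carton_red 5 599 -183 -6.4;
```

```text
t: 14.35
ee_pos: [601.1, -185.6, 38.9]
orientation: [0.179, 3.136, -0.0]
ft_force: [-0.0, -0.1, -2.4]
width: 57.6
grasp_force: 30.0
at [ 601.1 -185.6   38.9] closing 83.5 q1,q6 [-0.32 -1.77] w 57.6 F [-0.  -0.1 -2.4] dyaw 0.1 end q6~ -1.76 t 14.35
   [0.009 0.009 0.017] [-0.     0.001 -0.005]
carton_red ['side'] [ 598.9 -187.1] -8.0 0.366
carton_red ['side'] [ 598.9 -187.1] -8.0 0.366
```

```bash
python3 -m jog '0 0.01 0.005 0 0 0 1;0 0.01 0.01 0 0 0 1;0 0.01 0.015 0 0 0 1;0 0.01 0.017 0 0 0 1;0 0.01 0.017 0 0 0 1'
python3 -m jog '0 0 0 0 0 0 -1;0 0 0 0 0 0 -1;0 0 0 0 0 0 -1;0 0 0 0 0 0 -1;0 0 0 0 0 0 -1;0 0 0 0 0 0 -1'
python3 -m jog '0 0 -0.1 0 0 0 -1;0 0 -0.3 0 0 0 -1;0 0 -0.5 0 0 0 -1;0 0 -0.6 0 0 0 -1;0 0 -0.6 0 0 0 -1'
python3 m3.py carton_blue_open 34 472.7 22.4 77
python3 -c "
from h import *
import cv2
cv2.imwrite('pics/b.png',cv2.resize(np.hstack([get_image('top')[120:320,280:480],get_image('side')[200:400,240:440]])[:,:,::-1],None,fx=2,fy=2,interpolation=cv2.INTER_CUBIC))
plan(472.7,22.4,130,77,n=2);plan(472.7,22.4,130,77,flip=1)"
```

```text
t: 15.05
ee_pos: [601.3, -183.6, 36.2]
orientation: [0.18, 3.136, 0.0]
ft_force: [-3.0, 1.8, 7.3]
width: 57.7
grasp_force: 30.0
t: 15.65
ee_pos: [601.2, -183.6, 35.2]
orientation: [-0.18, -3.136, -0.0]
ft_force: [-1.2, -0.3, 0.3]
width: 88.1
grasp_force: 0.0
t: 16.15
ee_pos: [603.3, -184.3, 158.8]
orientation: [0.179, 3.13, -0.003]
ft_force: [1.3, -1.2, 0.5]
width: 87.5
grasp_force: 0.0
carton_blue_open ['top'] [472.4  22.1] 76.1 0.038
carton_blue_open ['top'] [472.4  22.1] 76.1 0.038
at [ 600.3 -183.3  153.5] closing 83.4 q1,q6 [-0.32 -1.77] w 87.5 F [-0.1  0.1  0.4] dyaw 83.6 end q6~ -2.87 t 16.45
   [0.375 0.475 0.06 ] [ 0.003 -0.005 -1.393]
   [-0.036  0.604  0.059] [ 0.     0.    -1.393]
at [ 600.3 -183.3  153.5] closing 83.4 q1,q6 [-0.32 -1.77] w 87.5 F [-0.1  0.1  0.4] dyaw 263.6 end q6~ -6.01 t 16.45
   [0.075 0.095 0.012] [ 0.002 -0.005 -0.879]
   [0.025 0.118 0.012] [ 0.     0.    -0.879]
   [-0.03   0.117  0.012] [ 0.     0.    -0.879]
   [-0.079  0.092  0.012] [ 0.     0.    -0.879]
   [-0.111  0.047  0.012] [ 0.     0.    -0.879]
   [-0.121 -0.007  0.012] [ 0.     0.    -0.879]
   [-0.105 -0.06   0.012] [ 0.     0.    -0.879]
   [-0.067 -0.1    0.012] [ 0.     0.    -0.879]
   [-0.016 -0.12   0.012] [ 0.     0.    -0.879]
   [ 0.039 -0.115  0.012] [ 0.     0.    -0.879]
```

View pics/b.png

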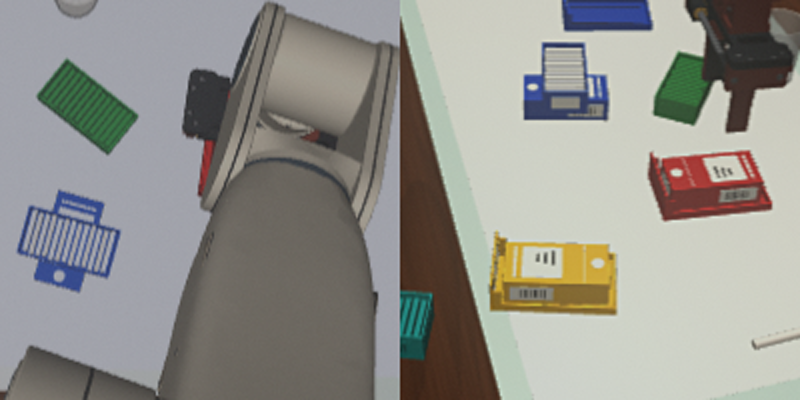

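Both placed cartons lie flat in their trays: yellow at crop (555,270), red at (710,185). The blue pile is undisturbed, so the opened carton is next.

```bash
python3 -c "
from h import *
plan(472.5,22.2,130,76.5,flip=-1)"
```

```text
at [ 600.3 -183.3  153.5] closing 83.4 q1,q6 [-0.32 -1.77] w 87.5 F [-0.1  0.1  0.4] dyaw -96.9 end q6~ 0.28 t 16.45
   [0.188 0.237 0.03 ] [-0.    -0.006  0.808]
   [0.269 0.139 0.029] [0.    0.    0.808]
   [0.302 0.016 0.029] [0.    0.    0.808]
   [ 0.282 -0.109  0.029] [0.    0.    0.808]
```

```bash
python3 -m jog '0.19 0.24 0.03 0 0 0.81 -1;0.19 0.24 0.03 0 0 0.81 -1;0.19 0.24 0.03 0 0 0.81 -1;0.19 0.24 0.03 0 0 0.81 -1'
python3 -m jog '0.27 0.14 0.03 0 0 0.81 -1;0.27 0.14 0.03 0 0 0.81 -1;0.27 0.14 0.03 0 0 0.81 -1;0.27 0.14 0.03 0 0 0.81 -1'
python3 -m jog '0.3 0.02 0.03 0 0 0.81 -1;0.3 0.02 0.03 0 0 0.81 -1;0.3 0.02 0.03 0 0 0.81 -1;0.3 0.02 0.03 0 0 0.81 -1'
python3 -m jog '0.28 -0.11 0.03 0 0 0.81 -1;0.28 -0.11 0.03 0 0 0.81 -1;0.28 -0.11 0.03 0 0 0.81 -1;0.28 -0.11 0.03 0 0 0.81 -1;0.28 -0.11 0.03 0 0 0.81 -1;0.28 -0.11 0.03 0 0 0.81 -1'
python3 -c "
from h import *
plan(472.5,22.2,66,76.5)"
```

```text
t: 16.85
ee_pos: [568.3, -131.1, 148.2]
orientation: [-0.836, -3.026, 0.0]
ft_force: [-0.5, 0.1, -0.9]
width: 87.8
grasp_force: 0.0
t: 17.25
ee_pos: [536.8, -79.7, 142.8]
orientation: [-1.451, -2.786, 0.0]
ft_force: [0.0, -0.4, -0.0]
width: 87.6
grasp_force: 0.0
t: 17.65
ee_pos: [506.2, -28.4, 137.1]
orientation: [-2.003, -2.42, 0.0]
ft_force: [0.9, -0.5, 0.4]
width: 88.0
grasp_force: 0.0
t: 18.25
ee_pos: [474.6, 22.2, 131.3]
orientation: [2.467, 1.944, 0.0]
ft_force: [0.4, 0.4, 0.6]
width: 87.9
grasp_force: 0.0
at [474.6  22.2 131.3] closing -13.5 q1,q6 [0.02 0.26] w 87.9 F [0.4 0.4 0.6] dyaw 0.0 end q6~ 0.28 t 18.25
   [-0.002 -0.01   0.326] [ 0.001 -0.    -0.001]
```

```bash
python3 -m jog '0 -0.01 0.1 0 0 0 -1;0 -0.01 0.2 0 0 0 -1;0 -0.01 0.28 0 0 0 -1;0 -0.01 0.325 0 0 0 -1;0 -0.01 0.325 0 0 0 -1;0 -0.01 0.325 0 0 0 -1'
python3 -m jog '0 0 0 0 0 0 1;0 0 0 0 0 0 1;0 0 0 0 0 0 1;0 0 0 0 0 0 1;0 0 0 0 0 0 1;0 0 0 0 0 0 1'
python3 -m jog '0 0 -0.1 0 0 0 1;0 0 -0.2 0 0 0 1;0 0 -0.3 0 0 0 1;0 0 -0.4 0 0 0 1;0 0 -0.4 0 0 0 1'
python3 -c "
from h import *
plan(400,180,110,-13.4)"
```

```text
t: 18.85
ee_pos: [472.4, 23.0, 66.5]
orientation: [2.471, 1.94, 0.0]
ft_force: [-0.2, 0.4, 0.3]
width: 87.3
grasp_force: 0.0
t: 19.45
ee_pos: [472.3, 23.2, 66.6]
orientation: [2.471, 1.939, 0.001]
ft_force: [-0.8, -0.3, 5.3]
width: 58.0
grasp_force: 30.0
t: 19.95
ee_pos: [473.6, 23.2, 148.1]
orientation: [2.469, 1.938, 0.005]
ft_force: [-0.1, 0.2, -1.2]
width: 57.6
grasp_force: 30.0
at [473.6  23.2 148.1] closing -13.8 q1,q6 [0.02 0.26] w 57.6 F [-0.1  0.2 -1.2] dyaw -89.6 end q6~ 2.23 t 19.95
   [ 0.168 -0.136  0.047] [ 0.007 -0.004  0.747]
   [ 0.104 -0.19   0.048] [0.    0.    0.747]
   [ 0.024 -0.215  0.048] [0.    0.    0.747]
   [-0.06  -0.208  0.048] [0.    0.    0.747]
```

Turn the other way, closing −14° → +77°.

```bash
python3 -c "
from h import *
plan(400,180,110,-13.4,flip=1,n=4)"
```

```text
at [473.6  23.2 148.1] closing -13.8 q1,q6 [0.02 0.26] w 57.6 F [-0.1  0.2 -1.2] dyaw 90.4 end q6~ -0.91 t 19.95
   [ 0.168 -0.136  0.047] [ 0.008 -0.001 -0.753]
   [ 0.208 -0.061  0.048] [ 0.     0.    -0.753]
   [0.215 0.024 0.048] [ 0.     0.    -0.753]
   [0.19  0.105 0.048] [ 0.     0.    -0.753]
```

```bash
python3 -m jog '0.06 -0.05 0.01 0 0 -0.25 1;0.11 -0.09 0.03 0 0 -0.5 1;0.17 -0.135 0.045 0 0 -0.75 1;0.17 -0.135 0.045 0 0 -0.75 1'
python3 -m jog '0.07 -0.02 0.01 0 0 -0.25 1;0.14 -0.04 0.03 0 0 -0.5 1;0.21 -0.06 0.045 0 0 -0.75 1;0.21 -0.06 0.045 0 0 -0.75 1'
python3 -m jog '0.07 0 0.01 0 0 -0.25 1;0.14 0.01 0.03 0 0 -0.5 1;0.215 0.025 0.045 0 0 -0.75 1;0.215 0.025 0.045 0 0 -0.75 1'
python3 -m jog '0.06 0.03 0.01 0 0 -0.25 1;0.12 0.07 0.03 0 0 -0.5 1;0.19 0.105 0.045 0 0 -0.755 1;0.19 0.105 0.045 0 0 -0.755 1;0.19 0.105 0.045 0 0 -0.755 1;0.19 0.105 0.045 0 0 -0.755 1'
python3 -c "
from h import *
plan(400,180,32.5,-13.4)"; python3 m3.py carton_blue 0 472.5 22.4 -13.4
```

```text
t: 20.35
ee_pos: [452.3, 63.3, 135.9]
orientation: [-2.041, -2.385, 0.003]
ft_force: [0.4, 1.4, -1.0]
width: 58.0
grasp_force: 30.0
t: 20.75
ee_pos: [434.9, 102.6, 127.4]
orientation: [-1.541, -2.736, 0.002]
ft_force: [0.9, 0.6, -1.0]
width: 57.7
grasp_force: 30.0
t: 21.15
ee_pos: [417.5, 141.8, 118.9]
orientation: [-0.981, -2.984, 0.001]
ft_force: [-0.8, -0.8, -0.6]
width: 58.3
grasp_force: 30.0
t: 21.75
ee_pos: [400.1, 180.4, 110.4]
orientation: [0.38, 3.118, 0.0]
ft_force: [0.4, 1.1, -0.2]
width: 57.8
grasp_force: 30.0
at [400.1 180.4 110.4] closing 76.1 q1,q6 [ 0.4  -0.93] w 57.8 F [ 0.4  1.1 -0.2] dyaw 0.5 end q6~ -0.91 t 21.75
   [ 0.    -0.002  0.39 ] [ 0.     0.001 -0.017]
carton_blue ['top'] [474.5  21.3] -14.3 0.044
carton_blue ['side'] [474.1  20.1] -13.9 0.034
carton_blue ['top', 'side'] [474.3  20.9] -14.1 0.045
```

```bash
python3 -m jog '0 0 0.1 0 0 0 1;0 0 0.2 0 0 0 1;0 0 0.28 0 0 0 1;0 0 0.34 0 0 0 1;0 0 0.37 0 0 0 1;0 0 0.38 0 0 0 1;0 0 0.385 0 0 0 1;0 0 0.39 0 0 0 1'
python3 -m jog '0 0 0 0 0 0 1;0 0 0 0 0 0 -1;0 0 0 0 0 0 -1;0 0 0 0 0 0 -1;0 0 0 0 0 0 -1;0 0 0 0 0 0 -1;0 0 0 0 0 0 -1'
python3 -m jog '0 0 -0.1 0 0 0 -1;0 0 -0.25 0 0 0 -1;0 0 -0.4 0 0 0 -1;0 0 -0.45 0 0 0 -1;0 0 -0.45 0 0 0 -1'
python3 -c "
from h import *
plan(474.3,20.9,110,-14)"
```

```text
t: 22.75
ee_pos: [399.9, 181.2, 32.7]
orientation: [0.372, 3.119, 0.001]
ft_force: [-0.4, 0.4, -0.7]
width: 57.8
grasp_force: 30.0
t: 23.45
ee_pos: [399.5, 181.0, 32.3]
orientation: [-0.372, -3.119, 0.0]
ft_force: [-0.0, -0.0, 0.3]
width: 87.7
grasp_force: 0.0
t: 23.95
ee_pos: [400.4, 181.4, 123.4]
orientation: [0.372, 3.117, 0.003]
ft_force: [0.8, -0.2, 0.0]
width: 87.9
grasp_force: 0.0
at [400.4 181.4 123.4] closing 76.4 q1,q6 [ 0.4  -0.93] w 87.9 F [ 0.8 -0.2  0. ] dyaw -0.4 end q6~ -1.28 t 23.95
   [-0.548 -0.693  0.067] [0.004 0.005 0.013]
```

```bash
python3 -m jog '-0.548 -0.693 0.067 0 0 0.01 -1;-0.548 -0.693 0.067 0 0 0.01 -1;-0.548 -0.693 0.067 0 0 0.01 -1;-0.548 -0.693 0.067 0 0 0.01 -1;-0.548 -0.693 0.067 0 0 0.01 -1;-0.548 -0.693 0.067 0 0 0.01 -1'
python3 -c "
from h import *
plan(474.3,20.9,32,-14)"
```

```text
t: 24.55
ee_pos: [472.4, 20.2, 107.5]
orientation: [-0.383, -3.115, 0.0]
ft_force: [0.1, 0.1, 0.1]
width: 87.8
grasp_force: 0.0
at [472.4  20.2 107.5] closing 76.0 q1,q6 [ 0.02 -1.31] w 87.8 F [0.1 0.1 0.1] dyaw 0.0 end q6~ -1.28 t 24.55
   [-0.01   0.006  0.377] [-0.001 -0.005 -0.   ]
```

```bash
python3 -m jog '-0.01 0.005 0.1 0 0 0 -1;-0.01 0.005 0.2 0 0 0 -1;-0.01 0.005 0.3 0 0 0 -1;-0.01 0.005 0.36 0 0 0 -1;-0.01 0.005 0.375 0 0 0 -1;-0.01 0.005 0.375 0 0 0 -1'
python3 -m jog '0 0 0 0 0 0 1;0 0 0 0 0 0 1;0 0 0 0 0 0 1;0 0 0 0 0 0 1;0 0 0 0 0 0 1;0 0 0 0 0 0 1'
python3 -m jog '0 0 -0.1 0 0 0 1;0 0 -0.25 0 0 0 1;0 0 -0.4 0 0 0 1;0 0 -0.55 0 0 0 1;0 0 -0.55 0 0 0 1'
python3 -c "
from h import *
plan(597.5,223.6,130,-13.3)"
```

```text
t: 25.15
ee_pos: [475.0, 21.6, 33.5]
orientation: [-0.379, -3.117, 0.0]
ft_force: [0.6, 0.2, 0.4]
width: 87.8
grasp_force: 0.0
t: 25.75
ee_pos: [475.9, 21.0, 34.3]
orientation: [0.38, 3.118, 0.0]
ft_force: [-0.3, -1.2, 6.3]
width: 57.7
grasp_force: 30.0
t: 26.25
ee_pos: [477.7, 21.1, 146.9]
orientation: [0.38, 3.112, 0.001]
ft_force: [0.3, -1.0, -1.5]
width: 57.7
grasp_force: 30.0
at [477.7  21.1 146.9] closing 76.1 q1,q6 [ 0.02 -1.31] w 57.7 F [ 0.3 -1.  -1.5] dyaw 0.6 end q6~ -0.98 t 26.25
   [-0.169  0.563  0.044] [ 0.003  0.011 -0.01 ]
   [-0.172  0.563  0.042] [ 0.    0.   -0.01]
```

```bash
python3 -m jog '-0.06 0.19 0.01 0 0 0 1;-0.11 0.38 0.02 0 0 0 1;-0.17 0.563 0.03 0 0 -0.01 1;-0.17 0.563 0.03 0 0 -0.01 1'
python3 -m jog '-0.06 0.19 0.01 0 0 0 1;-0.11 0.38 0.02 0 0 0 1;-0.172 0.563 0.03 0 0 -0.01 1;-0.172 0.563 0.03 0 0 -0.01 1;-0.172 0.563 0.03 0 0 -0.01 1;-0.172 0.563 0.03 0 0 -0.01 1'
python3 -c "
from h import *
plan(598.5,223.6,36.5,-13.3)"
```

```text
t: 26.65
ee_pos: [537.6, 125.3, 136.6]
orientation: [0.368, 3.119, 0.002]
ft_force: [-0.7, -0.4, -2.2]
width: 57.8
grasp_force: 30.0
t: 27.25
ee_pos: [594.1, 222.1, 130.6]
orientation: [-0.364, -3.118, 0.002]
ft_force: [-0.2, 0.7, -1.9]
width: 57.4
grasp_force: 30.0
at [594.1 222.1 130.6] closing 76.7 q1,q6 [ 0.34 -1.  ] w 57.4 F [-0.2  0.7 -1.9] dyaw 0.0 end q6~ -0.98 t 27.25
   [-0.021  0.013  0.471] [-0.003 -0.005 -0.001]
```

```bash
python3 -m jog '-0.01 0.005 0.12 0 0 0 1;-0.012 0.008 0.25 0 0 0 1;-0.012 0.008 0.35 0 0 0 1;-0.012 0.008 0.42 0 0 0 1;-0.012 0.008 0.45 0 0 0 1;-0.012 0.008 0.46 0 0 0 1;-0.012 0.008 0.465 0 0 0 1;-0.012 0.008 0.465 0 0 0 1'
python3 -c "
from h import *
plan(598.5,223.6,36,-13.3)"; python3 m3.py carton_blue 4 598 223 -13.3
```

```text
t: 28.05
ee_pos: [598.8, 224.6, 39.7]
orientation: [0.364, 3.119, 0.001]
ft_force: [0.2, -0.5, -0.8]
width: 57.7
grasp_force: 30.0
at [598.8 224.6  39.7] closing 76.7 q1,q6 [ 0.34 -1.  ] w 57.7 F [ 0.2 -0.5 -0.8] dyaw 0.0 end q6~ -0.98 t 28.05
   [ 0.    -0.005  0.018] [ 0.001  0.002 -0.   ]
carton_blue ['side'] [598.2 223.8] -14.3 0.216
carton_blue ['side'] [598.2 223.8] -14.3 0.216
```

```bash
python3 -m jog '0 0 0.005 0 0 0 1;0 0 0.01 0 0 0 1;0 0 0.015 0 0 0 1;0 0 0.018 0 0 0 1;0 0 0.018 0 0 0 1'
python3 -m jog '0 0 0 0 0 0 -1;0 0 0 0 0 0 -1;0 0 0 0 0 0 -1;0 0 0 0 0 0 -1;0 0 0 0 0 0 -1;0 0 0 0 0 0 -1'
python3 -m jog '0 0 -0.1 0 0 0 -1;0 0 -0.25 0 0 0 -1;0 0 -0.4 0 0 0 -1;0 0 -0.5 0 0 0 -1;0 0 -0.5 0 0 0 -1'
python3 -c "
from h import *
plan(400,180.5,120,-13.6)"
```

```text
t: 28.75
ee_pos: [598.4, 224.6, 37.3]
orientation: [0.364, 3.12, 0.0]
ft_force: [-5.7, -2.2, 16.9]
width: 57.7
grasp_force: 30.0
t: 29.35
ee_pos: [598.2, 224.5, 35.1]
orientation: [-0.364, -3.12, 0.0]
ft_force: [0.2, -0.1, 0.2]
width: 87.8
grasp_force: 0.0
t: 29.85
ee_pos: [600.2, 225.2, 138.4]
orientation: [0.363, 3.115, 0.004]
ft_force: [0.6, -0.6, -1.4]
width: 87.7
grasp_force: 0.0
at [600.2 225.2 138.4] closing 76.7 q1,q6 [ 0.34 -1.  ] w 87.7 F [ 0.6 -0.6 -1.4] dyaw -0.3 end q6~ -0.91 t 29.85
   [ 0.461 -0.224  0.043] [0.006 0.009 0.005]
   [ 0.461 -0.225  0.046] [0.    0.    0.005]
```

```bash
python3 -c "
from h import *
plan(420,-60,180,n=2)"
```

```text
at [600.2 225.2 138.4] closing 76.7 q1,q6 [ 0.34 -1.  ] w 87.7 F [ 0.6 -0.6 -1.4] dyaw 0.0 end q6~ -1.48 t 29.85
   [ 0.274 -0.797 -0.108] [ 0.006  0.009 -0.   ]
   [ 0.274 -0.798 -0.104] [0. 0. 0.]
```

```bash
python3 -m jog '0.27 -0.8 -0.1 0 0 0 -1;0.27 -0.8 -0.1 0 0 0 -1;0.27 -0.8 -0.1 0 0 0 -1;0.27 -0.8 -0.1 0 0 0 -1'
python3 -m jog '0.27 -0.8 -0.1 0 0 0 -1;0.27 -0.8 -0.1 0 0 0 -1;0.27 -0.8 -0.1 0 0 0 -1;0.27 -0.8 -0.1 0 0 0 -1;0.27 -0.8 -0.1 0 0 0 -1;0.27 -0.8 -0.1 0 0 0 -1'
for i in 1 2; do python3 m3.py carton_blue 3 598 224 -13.4;python3 m3.py carton_blue_open 0 400 180.5 -13.6; done
python3 -c "
from h import *
import cv2
cv2.imwrite('pics/c.png',cv2.resize(np.hstack([get_image('top')[140:300,180:380],get_image('side')[140:300,220:420]])[:,:,::-1],None,fx=2,fy=2,interpolation=cv2.INTER_CUBIC))
plan(400,180.5,110,-13.6)"
```

```text
t: 30.25
ee_pos: [505.5, 78.6, 154.2]
orientation: [-0.366, -3.117, 0.002]
ft_force: [-0.3, 0.7, -0.3]
width: 87.4
grasp_force: 0.0
t: 30.85
ee_pos: [420.0, -62.0, 175.0]
orientation: [0.366, 3.12, 0.0]
ft_force: [-0.4, -0.2, 0.5]
width: 87.8
grasp_force: 0.0
carton_blue ['top'] [596.9 226.2] -12.7 0.062
carton_blue ['side'] [604.5 221.6] -17.3 0.151
carton_blue ['top', 'side'] [597.3 225.7] -13.0 0.117
carton_blue_open ['top'] [402.8 181.8] -13.7 0.075
carton_blue_open ['side'] [401.3 180. ] -13.8 0.069
carton_blue_open ['top', 'side'] [401.9 180.8] -13.5 0.082
carton_blue ['top'] [597.3 225.8] -13.5 0.042
carton_blue ['side'] [604.5 221.6] -17.3 0.155
carton_blue ['top', 'side'] [597.8 225.7] -14.0 0.105
carton_blue_open ['top'] [402.9 181.7] -14.1 0.032
carton_blue_open ['side'] [402.8 179.8] -13.6 0.068
carton_blue_open ['top', 'side'] [403.2 181.1] -14.7 0.063
at [419.5 -62.1 175.3] closing 76.7 q1,q6 [-0.17 -1.51] w 87.6 F [ 0.1  0.3 -0.4] dyaw -0.3 end q6~ -0.91 t 31.75
   [0.187 0.579 0.163] [-0.     0.     0.005]
   [0.189 0.578 0.163] [0.    0.    0.005]
```

View pics/c.png

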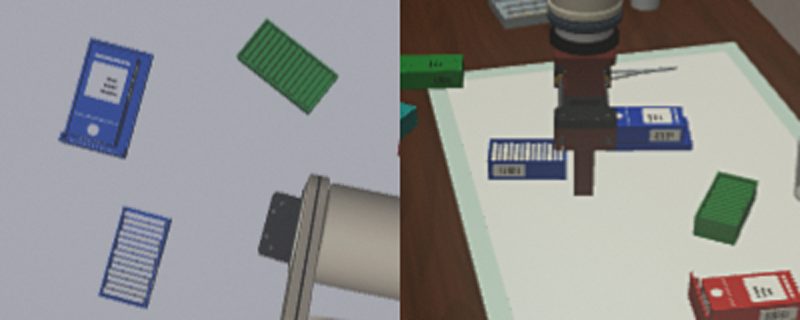

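The full blue lies flat in its tray (crop (107,97)), and the opened one is flat on the table at (135,257). The fits agree with the gripper poses to about 2 mm. I'll pick up the opened one.

```bash
python3 -m jog '0.19 0.58 0.16 0 0 0 -1;0.19 0.58 0.16 0 0 0 -1;0.19 0.58 0.16 0 0 0 -1;0.19 0.58 0.16 0 0 0 -1'
python3 -m jog '0.19 0.58 0.16 0 0 0 -1;0.19 0.58 0.16 0 0 0 -1;0.19 0.58 0.16 0 0 0 -1;0.19 0.58 0.16 0 0 0 -1;0.19 0.58 0.16 0 0 0 -1;0.19 0.58 0.16 0 0 0 -1'
python3 -c "
from h import *
plan(401.5,181.2,32,-13.5)"
```

```text
t: 32.15
ee_pos: [408.3, 61.7, 142.5]
orientation: [-0.358, -3.119, 0.0]
ft_force: [-0.0, 0.9, 1.1]
width: 88.2
grasp_force: 0.0
t: 32.75
ee_pos: [399.2, 180.2, 111.6]
orientation: [0.365, 3.12, -0.0]
ft_force: [-0.7, 0.7, 0.7]
width: 87.8
grasp_force: 0.0
at [399.2 180.2 111.6] closing 76.6 q1,q6 [ 0.4  -0.94] w 87.8 F [-0.7  0.7  0.7] dyaw -0.1 end q6~ -0.91 t 32.75
   [-0.01   0.008  0.398] [-0.     0.     0.005]
```

```bash
python3 -m jog '-0.01 0.005 0.1 0 0 0 -1;-0.01 0.005 0.2 0 0 0 -1;-0.01 0.005 0.3 0 0 0 -1;-0.01 0.005 0.37 0 0 0 -1;-0.01 0.005 0.398 0 0 0 -1;-0.01 0.005 0.398 0 0 0 -1'
python3 -m jog '0 0 0 0 0 0 1;0 0 0 0 0 0 1;0 0 0 0 0 0 1;0 0 0 0 0 0 1;0 0 0 0 0 0 1;0 0 0 0 0 0 1'
python3 -m jog '0 0 -0.1 0 0 0 1;0 0 -0.25 0 0 0 1;0 0 -0.4 0 0 0 1;0 0 -0.55 0 0 0 1;0 0 -0.55 0 0 0 1'
python3 -c "
from h import *
plan(597,224.5,130,-13.3)"
```

```text
t: 33.35
ee_pos: [401.1, 180.8, 31.5]
orientation: [-0.366, -3.119, 0.001]
ft_force: [-0.0, 1.7, -0.4]
width: 87.9
grasp_force: 0.0
t: 33.95
ee_pos: [401.3, 181.8, 32.1]
orientation: [0.364, 3.12, 0.0]
ft_force: [-0.6, -0.8, 5.5]
width: 57.7
grasp_force: 30.0
t: 34.45
ee_pos: [403.1, 182.7, 144.7]
orientation: [0.363, 3.115, 0.005]
ft_force: [0.2, -0.5, -1.5]
width: 57.8
grasp_force: 30.0
at [403.1 182.7 144.7] closing 76.7 q1,q6 [ 0.4  -0.94] w 57.8 F [ 0.2 -0.5 -1.5] dyaw -0.0 end q6~ -0.98 t 34.45
   [-0.448  0.213  0.04 ] [0.007 0.01  0.   ]
   [-0.448  0.213  0.037] [0. 0. 0.]
```

```bash
python3 -m jog '-0.15 0.07 0 0 0 0 1;-0.3 0.14 0 0 0 0 1;-0.448 0.213 0.01 0 0 0 1;-0.448 0.213 0.01 0 0 0 1'
python3 -m jog '-0.15 0.07 0 0 0 0 1;-0.3 0.14 0 0 0 0 1;-0.448 0.213 0.01 0 0 0 1;-0.448 0.213 0.01 0 0 0 1;-0.448 0.213 0.01 0 0 0 1;-0.448 0.213 0.01 0 0 0 1'
python3 -m jog '0 0 0.05 0 0 0 1;0 0 0.1 0 0 0 1;0 0 0.15 0 0 0 1;0 0 0.2 0 0 0 1;0 0 0.2 0 0 0 1;0 0 0.2 0 0 0 1'
python3 -c "
from h import *
plan(597.8,224.6,69.5,-13.3)"
```

```text
t: 34.85
ee_pos: [501.7, 203.5, 138.7]
orientation: [0.364, 3.118, 0.002]
ft_force: [0.2, 0.1, -1.4]
width: 57.5
grasp_force: 30.0
t: 35.45
ee_pos: [593.0, 222.9, 136.5]
orientation: [-0.363, -3.118, 0.002]
ft_force: [-0.4, -0.1, -1.1]
width: 57.9
grasp_force: 30.0
t: 36.05
ee_pos: [594.9, 223.3, 97.2]
orientation: [-0.364, -3.12, 0.001]
ft_force: [-0.5, -0.2, -0.8]
width: 57.9
grasp_force: 30.0
at [594.9 223.3  97.2] closing 76.7 q1,q6 [ 0.34 -1.  ] w 57.9 F [-0.5 -0.2 -0.8] dyaw 0.0 end q6~ -0.98 t 36.05
   [-0.013  0.01   0.138] [-0.001 -0.001 -0.   ]
```

```bash
python3 -m jog '-0.012 0.008 0.04 0 0 0 1;-0.012 0.008 0.08 0 0 0 1;-0.012 0.008 0.11 0 0 0 1;-0.012 0.008 0.12 0 0 0 1;-0.012 0.008 0.12 0 0 0 1;-0.012 0.008 0.12 0 0 0 1;-0.012 0.008 0.12 0 0 0 1'
python3 -c "
from h import *
plan(597.8,224.6,69.5,-13.3)
import cv2
cv2.imwrite('pics/d.png',cv2.resize(np.hstack([get_image('top')[130:250,160:310],get_image('side')[160:280,280:430]])[:,:,::-1],None,fx=2.6,fy=2.6,interpolation=cv2.INTER_CUBIC))"
```

```text
t: 36.75
ee_pos: [598.0, 224.5, 74.0]
orientation: [0.364, 3.12, 0.0]
ft_force: [-0.2, 0.4, -0.9]
width: 57.9
grasp_force: 30.0
at [598.  224.5  74. ] closing 76.7 q1,q6 [ 0.34 -1.  ] w 57.9 F [-0.2  0.4 -0.9] dyaw 0.0 end q6~ -0.98 t 36.75
   [0.001 0.    0.022] [ 0.001  0.001 -0.   ]
```

View pics/d.png

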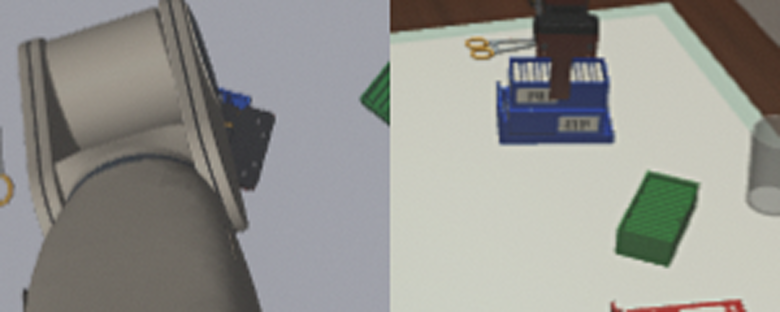

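The opened carton (crop (560,82)) hangs squarely over the full blue one at (555,120), a few mm above it. I'll lower it to contact, release and rise.

```bash
python3 -m jog '0 0 0.005 0 0 0 1;0 0 0.01 0 0 0 1;0 0 0.015 0 0 0 1;0 0 0.02 0 0 0 1;0 0 0.022 0 0 0 1;0 0 0.022 0 0 0 1'
python3 -m jog '0 0 0 0 0 0 -1;0 0 0 0 0 0 -1;0 0 0 0 0 0 -1;0 0 0 0 0 0 -1;0 0 0 0 0 0 -1;0 0 0 0 0 0 -1'
python3 -m jog '0 0 -0.1 0 0 0 -1;0 0 -0.25 0 0 0 -1;0 0 -0.4 0 0 0 -1;0 0 -0.5 0 0 0 -1;0 0 -0.5 0 0 0 -1'
python3 -m jog '0.27 -0.8 -0.05 0 0 0 -1;0.27 -0.8 -0.05 0 0 0 -1;0.27 -0.8 -0.05 0 0 0 -1;0.27 -0.8 -0.05 0 0 0 -1'
python3 -m jog '0.27 -0.6 -0.05 0 0 0 -1;0.27 -0.6 -0.05 0 0 0 -1;0.27 -0.6 -0.05 0 0 0 -1;0.27 -0.6 -0.05 0 0 0 -1;0.27 -0.6 -0.05 0 0 0 -1;0.27 -0.6 -0.05 0 0 0 -1'
python3 m3.py carton_blue_open 37 597.5 224.6 -13.3
python3 -c "
from h import *
import cv2
t=get_image('top');s=get_image('side')
cv2.imwrite('pics/e.png',np.hstack([cv2.resize(i[:,:,::-1],(400,400),interpolation=cv2.INTER_CUBIC) for i in (t[140:240,180:280],s[150:250,290:390])]));cv2.imwrite('pics/f.png',t[:,:,::-1])
print(get_obs()['width'],get_obs()['t'])"
```

```text
t: 37.45
ee_pos: [597.8, 224.4, 69.3]
orientation: [-0.364, -3.12, 0.0]
ft_force: [0.7, -1.2, -0.6]
width: 58.1
grasp_force: 30.0
t: 38.05
ee_pos: [597.8, 224.4, 69.3]
orientation: [0.364, 3.12, -0.0]
ft_force: [-0.3, 0.5, 0.4]
width: 87.7
grasp_force: 0.0
t: 38.55
ee_pos: [599.7, 225.1, 172.5]
orientation: [0.363, 3.115, 0.004]
ft_force: [0.7, 0.1, -0.1]
width: 88.1
grasp_force: 0.0
t: 38.95
ee_pos: [504.9, 78.5, 178.0]
orientation: [-0.366, -3.116, 0.002]
ft_force: [-0.3, 0.1, -0.0]
width: 87.9
grasp_force: 0.0
t: 39.55
ee_pos: [429.2, -22.7, 189.1]
orientation: [0.363, 3.12, 0.0]
ft_force: [1.0, -0.4, 0.4]
width: 87.8
grasp_force: 0.0
carton_blue_open ['top'] [601.  224.8] -13.8 0.044
carton_blue_open ['side'] [599.7 222.5] -13.7 0.06
carton_blue_open ['top', 'side'] [601.1 224. ] -14.8 0.07
87.70304444732352 39.85
```

View pics/e.png

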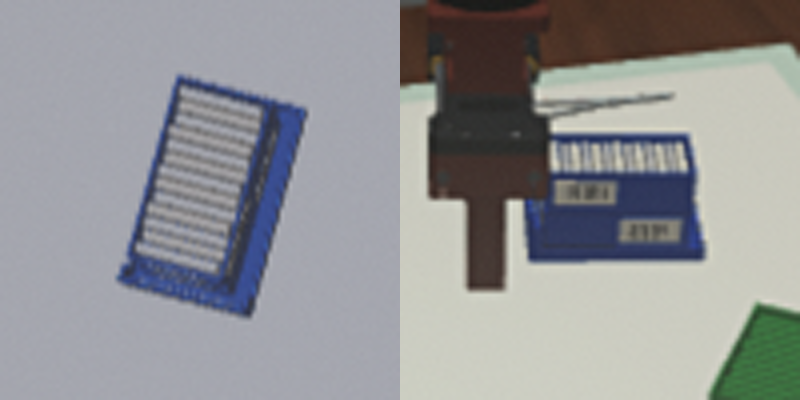

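View pics/f.png

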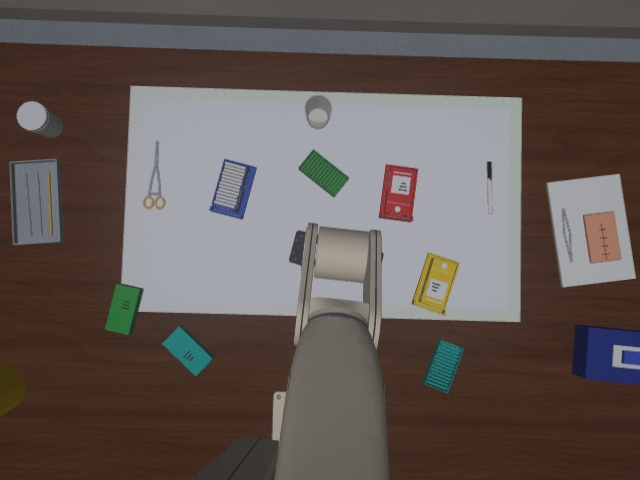

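Everything else is untouched, and the stack stands in the blue tray. The fits suggest the opened carton may sit about 3 mm too far forward (+x), so I'll look closer with the arm moved aside.

```bash
python3 -m jog '0.1 -0.9 0 0 0 0 -1;0.1 -0.9 0 0 0 0 -1;0.1 -0.9 0 0 0 0 -1;0.1 -0.9 0 0 0 0 -1;0.1 -0.9 0 0 0 0 -1;0.1 -0.9 0 0 0 0 -1'
python3 m3.py carton_blue_open 37 597.5 224.6 -13.3;
python3 - <<'E'
from h import *
s=get_image('side')
k=12
c=cv2.resize(s[180:222,312:375],None,fx=k,fy=k,interpolation=cv2.INTER_CUBIC)[:,:,::-1].copy()
c=cv2.convertScaleAbs(c,alpha=1.6,beta=10)
for z,col in ((3,(0,255,255)),(37,(0,0,255))):   # carton box edges at the expected pose of the lower one
    for zz in (z,z+34):
        P=R.from_euler('z',-13.4,degrees=True).apply([[-56,-29,zz],[56,-29,zz],[56,29,zz]])+[597.5,225,0]
        q=((proj(P,'side')-[312,180]+.5)*k).astype(int); cv2.polylines(c,[q],False,col,1)
cv2.imwrite('pics/g.png',c)
E
```

```text
t: 40.45
ee_pos: [367.3, -194.0, 189.2]
orientation: [-0.367, -3.12, -0.0]
ft_force: [0.3, 0.9, -0.6]
width: 87.7
grasp_force: 0.0
carton_blue_open ['top'] [599.4 225.4] -13.4 0.05
carton_blue_open ['side'] [600.4 222.3] -13.6 0.021
carton_blue_open ['top', 'side'] [599.6 223.7] -13.3 0.054
```

View pics/g.png

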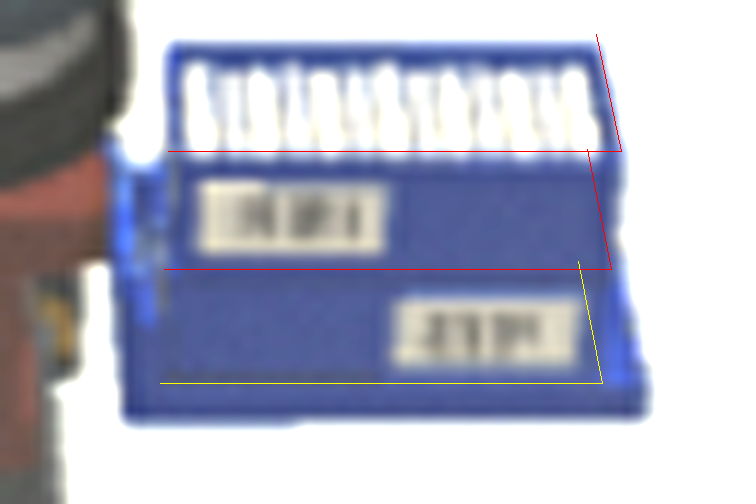

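The zoom shows the opened carton's ends ((170,160) and (615,200)) running straight on into those of the full one below. They are lined up to within about 2 mm, and the gripper touches nothing, so I'm handing in.

```bash
python3 -c "
from workcell import *
print(close_job())"
```

```text
the job is handed in; nothing more can be done
None
```

The job is handed in at about 41 s of the 128 s: the yellow, red and blue cartons lie flat in their own trays, the opened blue carton sits on top of the full blue one (lined up to about 2 mm), and the beaker, needle holder and pen were not touched.

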